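# Turn the parts carousel to the red-lidded jar

## Robot

A 6-joint arm with a two-finger parallel gripper is mounted at the origin on the work surface. World frame = base frame: x ahead of the robot, y to its left, z up, the work surface at z = 0. Lengths are in m, angles in rad, forces in N, time in s.
With the tool pointing down it reaches from about 0.325 to 0.75 m from the base axis. Payload 7.6 kg.
Tool frame: the origin (TCP) lies between the finger pads; the fingertips stand 17 mm ahead of it and the grasp point (between the pads) lies 2 mm behind it; x points along the fingers, y is the direction in which the jaws open and shut, and the axes are right-handed (so a half turn about x gives the same grasp; the last joint's range is limited). The gripper opens to 85 mm and grips with 20 to 120 N. Pads are 22 mm wide; open, the fingers measure 114 mm over their backs; the gripper's body (76 mm by 85 mm) begins 54 mm behind the grasp point. The pads swing forward as they close: fully open they stand 13 mm farther back than shut.
Start: joints at [-1.359, 0.052, 1.401, -0, 1.689, -0.07], TCP at [0.146, -0.504, 0.248] pointing down, gripper open.
Joint ranges: [-2.9, 2.9], [-0.91, 2.17], [0.12, 2.37], [-1.06, 4.2], [0.26, 2.73], [-2.93, 2.93]. Speed limits (rad/s): [2.57, 2.57, 3.01, 3.14, 3.14, 3.14].

## Interface

Orientations are given as a unit quaternion [w, x, y, z].
In Python, from cell import robot, vision gives the robot as it stands.
- The arm moves only by the tool carry_out, never from a script. Its argument "commands" is a list of rows, each a list of 5 numbers: the finger opening in cm, from 0 to 8.54, then the shift along the tool's x, y, z in cm, then the turn about the tool's x in rad. A call has 1 to 5 rows; each row is the pose to reach, as a shift and turn from the pose commanded when the call began, along the tool's axes at that moment; what a row does not reach only later rows make up. A row lasts 1/10 s, in which the tool goes at most 50 mm and 8.59 degrees, less where a joint would pass 70% of its speed; a pose out of reach is approached as far as the arm can. A call with a gripper value outside its range is refused whole. The fingers move at their own pace and stop on an object; "newtons" is the grip in N (left out, the last holds). Time passes only in rows, so rows that repeat a pose let the fingers close. It gives the time, the measured TCP pose, the force and the opening at its end, in the units of the state.
- robot.get_obs(): the state, without advancing time (a new reading comes with each control period).
- vision.read_camera(name): name is "side" or "top" or "wrist"; returns a dict with "img" (480x640x3 uint8, red, green, blue), "fovy" (degrees; the focal length in pixels is half the picture's height over the tangent of half this angle, whatever the lens; pixels are square), "cx", "cy" (the principal point, pixels), "R" (3x3) and "t" (3): a world point X has camera coordinates R X + t. Camera axes: x right, y down, z forward; pixel columns grow to the right and rows downward; lengths in m; the calibration is good to about 2 mm. A picture is of the moment at which its call begins. There is no depth.
- robot.finish_job(): hands the job in, once; it reports no verdict.
The state is a dict: "t": time; "q": joint angles; "joint_vel": joint speeds; "tau": joint torques, N m; "tcp_pos": TCP position; "tool_rot": TCP orientation; "ft_force": force on the tool from outside, world axes, zero at the start; "ft_torque": the same for the moment, N m; "finger_gap": finger opening in m.
Only numpy, scipy, OpenCV 4.12 (cv2) and the standard library are available. Lean on these libraries where they do the work, as an engineer would, in place of code of your own. Each camera call takes 0.05 s, during which the arm holds its last target. There are 200 camera calls.

## Task

Bring the jar with the red lid round to the front of the parts carousel, squarely in line with the yellow pointer, by pushing the blue tabs on the carousel's rim with your fingertips, gently, and leave it at rest there. Do not touch the jars themselves, keep all four standing in the tray, and leave the other things on the bench where they are.

Things in the scene. Friction and masses are not known exactly. Their poses are not given: they have to be found in the camera images.
- foot: fixed foot of the carousel, a dark disc 190 mm across and 12 mm high; origin on the bench at the carousel's turning axis, z up. Its front is its own -x direction (roughly towards the robot): a flat yellow pointer, 6 mm high and 22 mm wide, lies on the bench from under the tray out to about 204 mm from the axis along -x. It is low enough for fingertips to pass over
- pointer (a point): centre of the yellow pointer's diamond-shaped head, on its upper face, 180 mm from the turning axis along the foot's -x, 6 mm above the bench
- tray_center (a point): point on the turning axis, on the tray's floor, 36 mm above the bench; axes turn with the tray (z up, x towards tab0). The tray is a round dish with a grey floor and blue rim, outer radius 115 mm, its rim from 30 to 56 mm above the bench; crossed white dividers, as high as the rim, part it into four bays, centred at 0, 90, 180 and 270 degrees from its x
- tab0 (a point): middle of the top edge of one blue tab, 134 mm from the axis, 75 mm above the bench; turns with the tray. Six equal blue tabs stick out of the rim, 60 degrees apart, with free space between and below them: each a radial fin 12 mm thick, reaching from the rim to 155 mm from the axis, from 30 to 75 mm above the bench
- turntable (a joint): angle of the tray in rad, 0 at the start, growing anticlockwise seen from above; no stops, turns freely both ways. It needs about 1 to 2 N at the tabs and stops almost at once when no longer pushed
- jar_red: loose clear jar with a white label band and a red screw lid, 52 mm across, 65 mm tall, 0.18 kg; origin at the centre of its underside, z up. One jar stands in each of the tray's four bays, about 60 mm from the tray's axis; which jar is in which bay varies
- jar_blue: loose clear jar with a white label band and a blue screw lid, 52 mm across, 65 mm tall, 0.18 kg; origin at the centre of its underside, z up. One jar stands in each of the tray's four bays, about 60 mm from the tray's axis; which jar is in which bay varies
- jar_white: loose clear jar with a white label band and a white screw lid, 52 mm across, 65 mm tall, 0.18 kg; origin at the centre of its underside, z up. One jar stands in each of the tray's four bays, about 60 mm from the tray's axis; which jar is in which bay varies
- jar_green: loose clear jar with a white label band and a green screw lid, 52 mm across, 65 mm tall, 0.18 kg; origin at the centre of its underside, z up. One jar stands in each of the tray's four bays, about 60 mm from the tray's axis; which jar is in which bay varies
- spray_bottle: loose white and green spray bottle with a red trigger head, 72 mm across, 193 mm tall; origin at the centre of its underside; to be left alone
- carton: loose closed cardboard carton, 130 x 100 x 80 mm; origin at the centre of its underside; to be left alone
- tote: loose open clear box, 160 x 120 x 70 mm, walls 4 mm; origin at the centre of its underside; to be left alone

How it is judged:
At the end, for the whole second after the job is handed in: Red-lidded jar at the front, centre within 10 mm of the pointer's line, 40 to 85 mm from the axis; all four jars upright (0.1 rad) on the tray floor, within 85 mm of its axis; tray at rest (under 0.05 rad/s); bottle, carton and tote within 15 mm of where they began (y of jar_red in the frame of foot between -0.01 and 0.01 m and x of jar_red in the frame of foot between -0.085 and -0.04 m and height (world z) of jar_red between 0.031 and 0.043 m and angle between each of jar_red, jar_blue, jar_white, jar_green's own z axis and vertical below 0.1 rad and horizontal distance between each of jar_red, jar_blue, jar_white, jar_green and tray_center below 0.085 m and height (world z) of jar_blue between 0.031 and 0.043 m and height (world z) of jar_white between 0.031 and 0.043 m and height (world z) of jar_green between 0.031 and 0.043 m and velocity of joint turntable between -0.05 and 0.05 rad/s and linear speed of jar_red below 0.02 m/s and distance of each of spray_bottle, carton, tote from where it was at the start of the episode below 0.015 m); the robot touches nothing.
It fails at once if the robot touches a jar (contact force between any of jar_red, jar_blue, jar_white, jar_green and the fingers above 0.5 N or contact force between any of jar_red, jar_blue, jar_white, jar_green and the arm above 0.5 N).
It fails at once if a jar is lifted or tipped (height (world z) of any of jar_red, jar_blue, jar_white, jar_green above 0.05 m or angle between any of jar_red, jar_blue, jar_white, jar_green's own z axis and vertical above 0.35 rad).
It fails at once if the tray is spun hard (over 3 rad/s) (velocity of joint turntable above 3 rad/s or velocity of joint turntable below -3 rad/s).
It fails at once if the spray bottle, carton or tote is moved over 15 mm or tipped (distance of any of spray_bottle, carton, tote from where it was at the start of the episode above 0.015 m or angle between any of spray_bottle, carton, tote's own z axis and vertical above 0.2 rad).
It also fails if it takes over 45 s, if anything falls off the work surface, if the arm or the gripper's body presses on something with over 40 N, if the wrist force passes 120 N, or if a joint passes its speed limit or range.

## Working session

There is one attempt and no reset: what is moved stays moved. The work goes in short steps, Python scripts to look and compute and a tool call to move; the robot and the scene stay as the last step left them, time stands still between calls to the robot, and variables do not carry over. Pictures are saved under pics/ and viewed, about 8 in all and at most 12, crops included, and the job is handed in when it is done.

Besides the shell and the picture viewer there is one more tool, called after ">>>" as a command line: name --pt "numbers of a row" for each row, then --argument value for the rest. carry_out: Moves the arm, as the interface text tells. Its arguments: {"type":"object","properties":{"commands":{"type":"array"},"newtons":{"type":"number"}},"required":["commands"]}

```bash
mkdir -p pics
cat > h.py <<'E'
import cv2,numpy as np
from cell import robot,vision
def snap(cam,fn):
    c=vision.read_camera(cam); cv2.imwrite('pics/'+fn,c['img'][:,:,::-1]); np.savez('pics/'+cam+'.npz',**{k:np.array(v) for k,v in c.items()}); return c
def ray(c,u,v,z):
    f=240/np.tan(np.radians(float(c['fovy']))/2)
    d=np.array([(u-c['cx'])/f,(v-c['cy'])/f,1]); R=np.array(c['R']); o=-R.T@c['t']; w=R.T@d
    return o+w*(z-o[2])/w[2]
def proj(c,X):
    f=240/np.tan(np.radians(float(c['fovy']))/2)
    p=np.array(c['R'])@np.array(X)+c['t']; return p[:2]/p[2]*f+[c['cx'],c['cy']]
E
python3 - <<'E'
from h import *
snap('top','top0.png');snap('side','side0.png')
o=robot.get_obs();print(o['t'],o['tcp_pos'],o['tool_rot'],o['finger_gap'])
E
```

```text
0.1 [ 0.14597731 -0.50406757  0.24757769] [-0.09881728 -0.7000765  -0.09975442  0.70012649] 0.08544560977858569
```

View pics/top0.png

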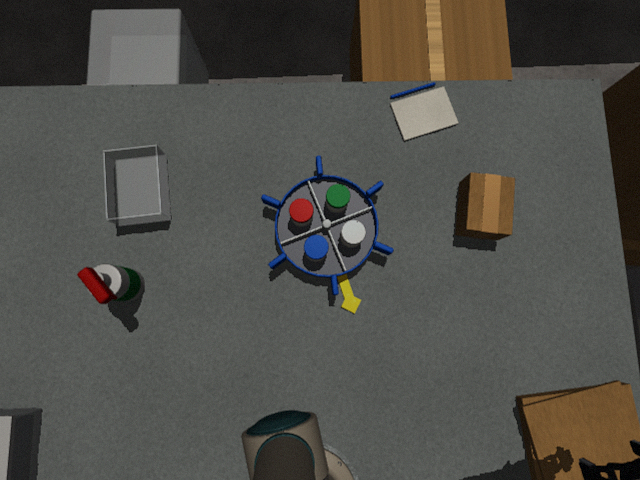

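View pics/side0.png

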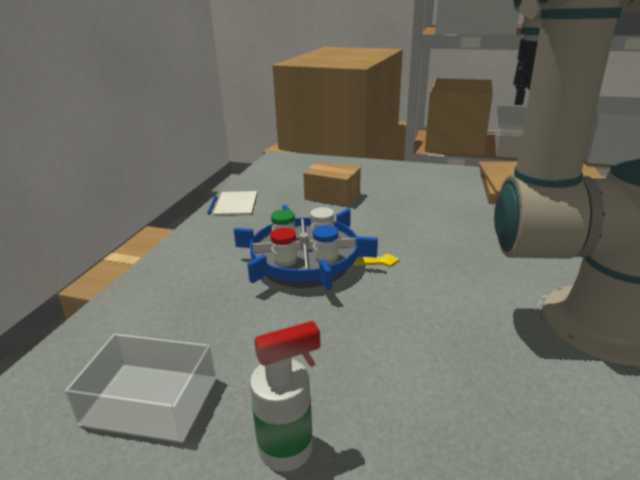

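Top view: the carousel hub is near (326,224), with the red lid at (301,210), the pointer head at (350,301), and tabs near (319,160), (380,186), (389,249), (335,290), (272,264), (265,200). The side view shows everything standing. I'll enlarge a crop and measure.

Run:
```python
from h import *
c=dict(np.load('pics/top.npz'))
im=cv2.imread('pics/top0.png')[145:320,240:410]
cv2.imwrite('pics/crop0.png',cv2.resize(im,None,fx=3.4,fy=3.4,interpolation=cv2.INTER_CUBIC))
full=cv2.imread('pics/top0.png');hsv=cv2.cvtColor(full,cv2.COLOR_BGR2HSV)
roi=np.zeros(hsv.shape[:2],np.uint8);roi[150:315,250:400]=1
def m(lo,hi):
    return np.argwhere((cv2.inRange(hsv,lo,hi)>0)&(roi>0))[:,::-1]
print('cam',-c['R'].T@c['t'])
r=m((0,150,60),(8,255,255));print('red',r.mean(0),len(r),ray(c,*r.mean(0),.095))
y=m((22,150,100),(35,255,255));print('yel',y.mean(0),len(y));Y=np.array([ray(c,*p,.006) for p in y])
print('pointer tip dirs',Y.mean(0))
# floor bosses
print('hub',ray(c,326.5,224,.056))
b=m((105,150,40),(130,255,255));
P=np.array([ray(c,*p,.075)[:2] for p in b])
# tab midpoints by eye
for p in [(319,160),(380,186),(389,249),(335,290),(272,264),(265,200)]: print(p,ray(c,*p,.075))
# rim ellipse fit using given tabs: fit hub+angle
```

```text
cam [ 0.39454778 -0.01884524  1.03301917]
red [300.82134571 209.89559165] 431 [0.60546969 0.0010571  0.095     ]
yel [348.73209549 297.20954907] 377
pointer tip dirs [ 0.42105427 -0.10210328  0.006     ]
hub [ 0.58118456 -0.05433982  0.056     ]
(319, 160) [ 0.72254124 -0.04075749  0.075     ]
(380, 186) [ 0.66033562 -0.17375855  0.075     ]
(389, 249) [ 0.52003654 -0.18677701  0.075     ]
(335, 290) [ 0.43499594 -0.06794403  0.075     ]
(272, 264) [0.49310041 0.06489883 0.075     ]
(265, 200) [0.63364947 0.07930301 0.075     ]
```

View pics/crop0.png

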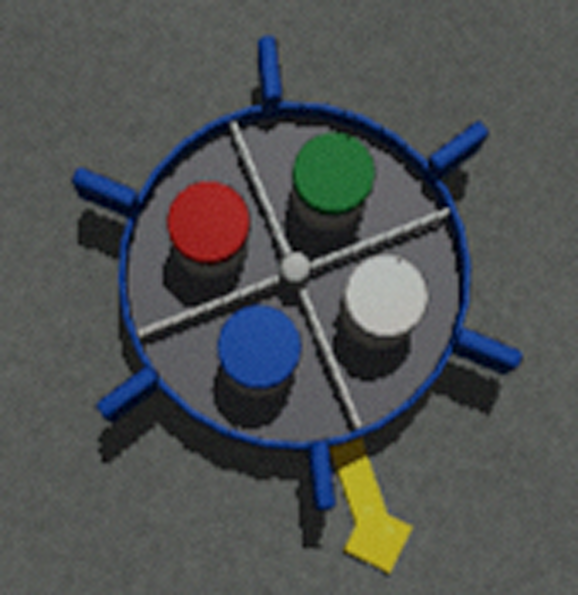

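The crop agrees: tab outer ends, pointer and red lid are all clear. Next I'll fit the axis and angles.

Run:
```python
from h import *
from scipy.optimize import least_squares
from scipy.spatial.transform import Rotation as Ro
c=dict(np.load('pics/top.npz'))
cr=lambda u,v:(240+(u+.5)/3.4-.5,145+(v+.5)/3.4-.5)
T=np.array([ray(c,*cr(*p),.075)[:2] for p in [(267,40),(79,176),(103,410),(324,504),(519,360),(484,128)]])
def f(p):
    a=p[2]+np.arange(6)*np.pi/3
    return (p[:2]+p[3]*np.c_[np.cos(a),np.sin(a)]-T).ravel()
s=least_squares(f,[.578,-.053,.1,.15]);print('axis,ang0,r',s.x,'deg',np.degrees(s.x[2]),'res',np.abs(s.fun).max())
A=s.x[:2]
print('hub',ray(c,*cr(294,267),.06))
P=ray(c,*cr(380,541),.006)[:2];d=P-A;print('pointer',P,np.hypot(*d),np.degrees(np.arctan2(d[1],d[0]))%360)
tip=ray(c,*cr(390,573),.006)[:2]-A;print('tip',np.hypot(*tip),np.degrees(np.arctan2(tip[1],tip[0]))%360)
for n,p in dict(red=(209,222),green=(334,172),white=(386,297),blue=(260,346)).items():
    j=ray(c,*cr(*p),.101)[:2]-A;print(n,np.hypot(*j),np.degrees(np.arctan2(j[1],j[0]))%360)
o=robot.get_obs();print(Ro.from_quat(np.roll(o['tool_rot'],-1)).as_matrix().round(3))
```

```text
axis,ang0,r [ 0.57957508 -0.05430792  0.09786151  0.15217955] deg 5.607051294830223 res 0.0015336321064540193
hub [ 0.58228405 -0.05340008  0.06      ]
pointer [ 0.40619028 -0.10767286] 0.18141141927401955 197.10748836166974
tip 0.20330514300649802 196.94587707561317
red 0.05982869598960139 65.89564933543633
green 0.06009505070424331 336.13976788257503
white 0.059727747879602895 244.96485570279958
blue 0.059547246037311194 155.63635454952882
[[-0.     0.278 -0.961]
 [ 0.001 -0.961 -0.278]
 [-1.    -0.001 -0.   ]]
```

>>> carry_out --pt "0 0 -2 -2.5" --pt "0 0 -5 -6.2" --pt "0 0 -8 -9.9" --pt "0 0 -11 -13.6" --pt "0 0 -14 -17.3"

```text
schema error: expected 5 numbers
```

>>> carry_out --pt "0 0 -2 -2.5 0" --pt "0 0 -5 -6.2 0" --pt "0 0 -8 -9.9 0" --pt "0 0 -11 -13.6 0" --pt "0 0 -14 -17.3 0" --newtons 20

```text
t: 0.6
tcp_pos: [0.2738, -0.32, 0.248]
tool_rot: [-0.099, -0.7, -0.099, 0.7]
ft_force: [0.6, 0.0, -1.0]
finger_gap: 0.0121
```

>>> carry_out --pt "0 0 -3 -3.7 0" --pt "0 0 -6 -7.4 0" --pt "0 0 -9 -11.1 0" --pt "0 0 -12 -14.8 0" --pt "0 0 -15 -18.5 0"

```text
t: 1.1
tcp_pos: [0.4099, -0.1243, 0.2481]
tool_rot: [-0.099, -0.7, -0.099, 0.7]
ft_force: [0.9, -1.6, -0.8]
finger_gap: 0.0002
```

>>> carry_out --pt "0 0 -3 -3.7 0" --pt "0 0 -6 -7.4 0" --pt "0 0 -9 -11.1 0" --pt "0 0 -12 -14.8 0" --pt "0 0 -14 -17.3 0"

```text
t: 1.6
tcp_pos: [0.5373, 0.0591, 0.2475]
tool_rot: [-0.1, -0.7, -0.1, 0.7]
ft_force: [0.2, -0.3, 1.2]
finger_gap: 0.0
```

>>> carry_out --pt "0 0 -1.9 -2.4 0" --pt "0 4 -1.9 -2.4 0" --pt "0 8 -1.9 -2.4 0" --pt "0 10 -1.9 -2.4 0" --pt "0 10 -1.9 -2.4 0"

```text
t: 2.1
tcp_pos: [0.5522, 0.0812, 0.1439]
tool_rot: [-0.099, -0.697, -0.099, 0.703]
ft_force: [-0.8, -1.5, 0.7]
finger_gap: 0.0002
```

Run:
```python
from h import *
c=snap('side','side1.png');print(robot.get_obs()['tcp_pos'])
p=proj(c,[.555,.084,.05]);print(p)
u,v=map(int,p);u0=max(0,min(u-150,340));v0=max(0,min(v-150,255))
cv2.imwrite('pics/side1c.png',cv2.resize(c['img'][v0:v0+225,u0:u0+300,::-1],None,fx=2.6,fy=2.6))
c=snap('wrist','w1.png')
```

```text
[0.55343755 0.08127126 0.14685103]
[292.83796667 280.18157134]
```

View pics/side1c.png

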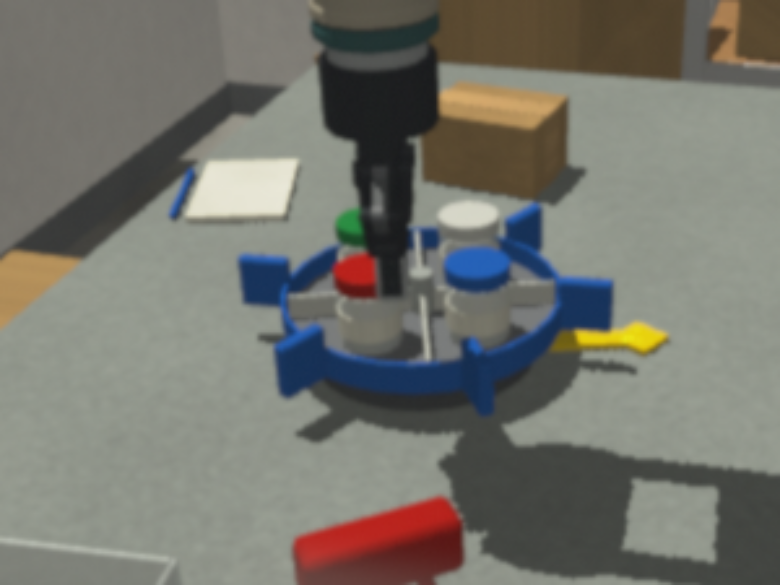

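View pics/w1.png

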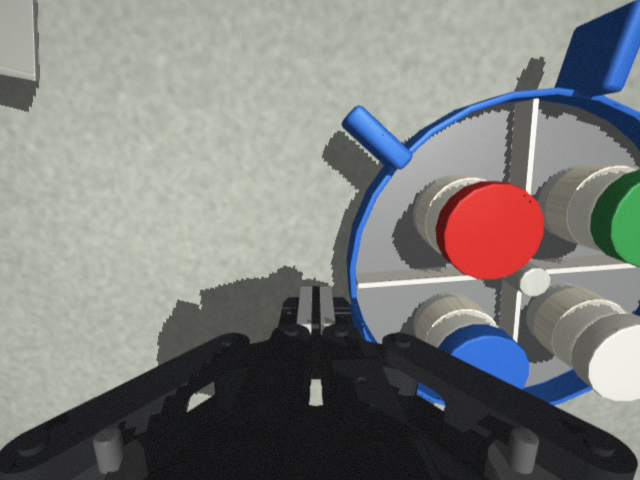

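The finger pair hangs outside the rim, between the tab at 66° (upper left in the wrist view) and the one at 126°. It is clear of both, so I'll lower it.

>>> carry_out --pt "0 2 0 0 0" --pt "0 4 0 0 0" --pt "0 6 0 0 0" --pt "0 7.5 0 0 0" --pt "0 7.5 0 0 0"

```text
t: 2.7
tcp_pos: [0.5538, 0.0812, 0.0725]
tool_rot: [-0.099, -0.699, -0.099, 0.701]
ft_force: [0.2, -0.1, -0.1]
finger_gap: -0.0001
```

```bash
cat > plan.py <<'E'
import numpy as np,sys
A=np.array([.5796,-.0543]);ty=np.array([.278,-.961]);tz=np.array([-.961,-.278])
p=np.array([.5548,.082]);r=.14
# waypoints of finger angle, deg
ph=[100+4*i for i in range(1,36)]
for i in range(0,len(ph),5):
    out=[]
    for a in ph[i:i+5]:
        w=A+r*np.array([np.cos(np.radians(a)),np.sin(np.radians(a))]);d=(w-p)*100
        out.append([0,0,round(d@ty,1),round(d@tz,1),0])
    e=out[-1];p=p+(e[2]*ty+e[3]*tz)/100
    print(ph[i:i+5][-1],p.round(4),out)
E
python3 plan.py; python3 -c "
from h import *
o=robot.get_obs();print(o['tcp_pos'],o['q'])"
```

```text
120 [0.5092 0.0667] [[0, 0, np.float64(-0.2), np.float64(0.9), 0], [0, 0, np.float64(-0.2), np.float64(1.9), 0], [0, 0, np.float64(-0.1), np.float64(2.8), 0], [0, 0, np.float64(-0.0), np.float64(3.8), 0], [0, 0, np.float64(0.2), np.float64(4.8), 0]]
140 [0.4725 0.0353] [[0, 0, np.float64(0.3), np.float64(0.9), 0], [0, 0, np.float64(0.6), np.float64(1.8), 0], [0, 0, np.float64(1.0), np.float64(2.7), 0], [0, 0, np.float64(1.4), np.float64(3.6), 0], [0, 0, np.float64(2.0), np.float64(4.4), 0]]
160 [ 0.448  -0.0062] [[0, 0, np.float64(0.5), np.float64(0.8), 0], [0, 0, np.float64(1.2), np.float64(1.5), 0], [0, 0, np.float64(1.8), np.float64(2.3), 0], [0, 0, np.float64(2.6), np.float64(2.9), 0], [0, 0, np.float64(3.3), np.float64(3.5), 0]]
180 [ 0.4401 -0.0543] [[0, 0, np.float64(0.8), np.float64(0.6), 0], [0, 0, np.float64(1.7), np.float64(1.0), 0], [0, 0, np.float64(2.6), np.float64(1.5), 0], [0, 0, np.float64(3.5), np.float64(1.8), 0], [0, 0, np.float64(4.4), np.float64(2.1), 0]]
200 [ 0.4477 -0.1021] [[0, 0, np.float64(0.9), np.float64(0.3), 0], [0, 0, np.float64(1.9), np.float64(0.5), 0], [0, 0, np.float64(2.9), np.float64(0.6), 0], [0, 0, np.float64(3.8), np.float64(0.6), 0], [0, 0, np.float64(4.8), np.float64(0.6), 0]]
220 [ 0.4723 -0.1439] [[0, 0, np.float64(1.0), np.float64(-0.1), 0], [0, 0, np.float64(2.0), np.float64(-0.3), 0], [0, 0, np.float64(2.9), np.float64(-0.5), 0], [0, 0, np.float64(3.8), np.float64(-0.8), 0], [0, 0, np.float64(4.7), np.float64(-1.2), 0]]
240 [ 0.5096 -0.1758] [[0, 0, np.float64(0.9), np.float64(-0.4), 0], [0, 0, np.float64(1.8), np.float64(-0.9), 0], [0, 0, np.float64(2.6), np.float64(-1.5), 0], [0, 0, np.float64(3.3), np.float64(-2.1), 0], [0, 0, np.float64(4.1), np.float64(-2.7), 0]]
[0.55383765 0.08120093 0.07246495] [ 7.96581160e-02  2.78606717e-01  1.50765822e+00 -1.07209043e-04
  1.35709814e+00  1.36881967e+00]
```

>>> carry_out --pt "0 0 -0.2 0.9 0" --pt "0 0 -0.2 1.9 0" --pt "0 0 -0.1 2.8 0" --pt "0 0 0 3.8 0" --pt "0 0 0.2 4.8 0"

```text
t: 3.2
tcp_pos: [0.5085, 0.0658, 0.0742]
tool_rot: [0.099, 0.701, 0.099, -0.699]
ft_force: [1.9, 0.9, 0.7]
finger_gap: -0.0001
```

>>> carry_out --pt "0 0 0.3 0.9 0" --pt "0 0 0.6 1.8 0" --pt "0 0 1.0 2.7 0" --pt "0 0 1.4 3.6 0" --pt "0 0 2.0 4.4 0"

```text
t: 3.7
tcp_pos: [0.4714, 0.0341, 0.0733]
tool_rot: [-0.099, -0.7, -0.099, 0.7]
ft_force: [1.8, 0.1, 0.5]
finger_gap: -0.0001
```

Run:
```python
from h import *
o=robot.get_obs();print(o['t'],o['tcp_pos'],o['ft_force'])
c=snap('top','top2.png')
cv2.imwrite('pics/top2c.png',cv2.resize(c['img'][130:350,220:440,::-1],None,fx=2.7,fy=2.7))
```

```text
3.7 [0.47139079 0.03411245 0.07329377] [1.78426973 0.12630244 0.51740967]
```

View pics/top2c.png

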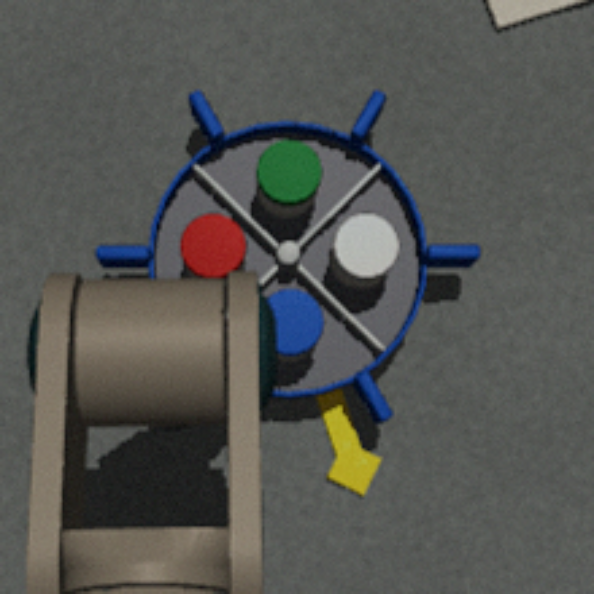

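The tray has turned about 25°: the left tab is now at crop (123,255) and the jars are still standing. I'll go on.

>>> carry_out --pt "0 0 0.5 0.8 0" --pt "0 0 1.2 1.5 0" --pt "0 0 1.8 2.3 0" --pt "0 0 2.6 2.9 0" --pt "0 0 3.3 3.5 0"

```text
t: 4.25
tcp_pos: [0.4472, -0.0076, 0.0733]
tool_rot: [0.099, 0.7, 0.099, -0.7]
ft_force: [0.6, 1.4, 0.5]
finger_gap: -0.0001
```

>>> carry_out --pt "0 0 0.8 0.6 0" --pt "0 0 1.7 1.0 0" --pt "0 0 2.6 1.5 0" --pt "0 0 3.5 1.8 0" --pt "0 0 4.4 2.1 0"

```text
t: 4.75
tcp_pos: [0.4396, -0.0558, 0.0733]
tool_rot: [-0.099, -0.7, -0.099, 0.7]
ft_force: [0.5, 1.0, -0.1]
finger_gap: 0.0001
```

>>> carry_out --pt "0 0 0.9 0.3 0" --pt "0 0 1.9 0.5 0" --pt "0 0 2.9 0.6 0" --pt "0 0 3.8 0.6 0" --pt "0 0 4.8 0.6 0"

```text
t: 5.25
tcp_pos: [0.4474, -0.1034, 0.0732]
tool_rot: [-0.099, -0.7, -0.099, 0.7]
ft_force: [0.4, 1.9, -0.2]
finger_gap: -0.0002
```

>>> carry_out --pt "0 0 1.0 -0.1 0" --pt "0 0 2.0 -0.3 0" --pt "0 0 2.9 -0.5 0" --pt "0 0 3.8 -0.8 0" --pt "0 0 4.7 -1.2 0"

```text
t: 5.75
tcp_pos: [0.4722, -0.1452, 0.0732]
tool_rot: [-0.099, -0.7, -0.099, 0.7]
ft_force: [0.1, 1.7, 0.8]
finger_gap: -0.0001
```

>>> carry_out --pt "0 0 0.9 -0.4 0" --pt "0 0 1.8 -0.9 0" --pt "0 0 2.6 -1.5 0" --pt "0 0 3.3 -2.1 0" --pt "0 0 4.1 -2.7 0"

```text
t: 6.25
tcp_pos: [0.5098, -0.1767, 0.0732]
tool_rot: [-0.099, -0.7, -0.099, 0.7]
ft_force: [-0.5, 1.1, -0.2]
finger_gap: -0.0003
```

Run:
```python
from h import *
o=robot.get_obs();print(o['t'],o['tcp_pos'],o['ft_force'])
c=snap('top','top3.png')
cv2.imwrite('pics/top3c.png',cv2.resize(c['img'][130:350,220:440,::-1],None,fx=2.7,fy=2.7))
```

```text
6.25 [ 0.50981141 -0.17673327  0.07321248] [-0.5462756   1.08084754 -0.17791157]
```

View pics/top3c.png

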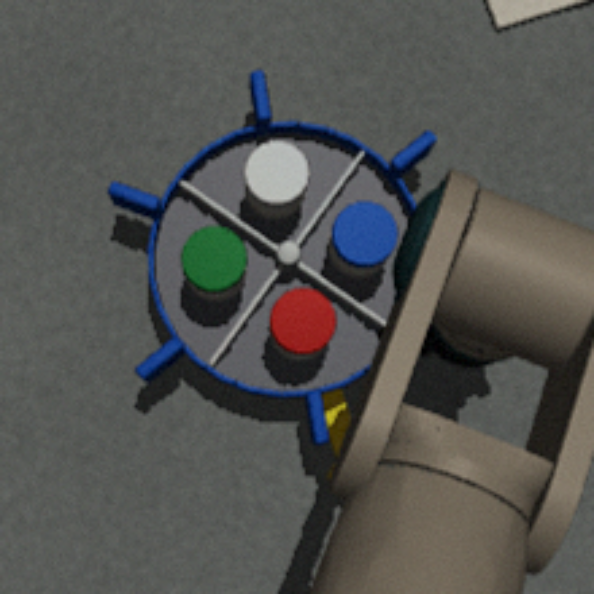

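```bash
cat > ang.py <<'E'
from h import *
def ang(c,u,v,s,u0,v0,z=.101,A=np.array([.5796,-.0543])):
    j=ray(c,u0+(u+.5)/s-.5,v0+(v+.5)/s-.5,z)[:2]-A;return np.hypot(*j),np.degrees(np.arctan2(j[1],j[0]))%360
E
python3 - <<'E'
from ang import *
c=dict(np.load('pics/top.npz'))
for n,p in dict(red=(303,320),green=(215,258),white=(277,171),blue=(365,233)).items(): print(n,ang(c,*p,2.7,220,130))
for p in [(258,73),(112,189),(140,373),(321,440)]: print(ang(c,*p,2.7,220,130,.075))
E
```

```text
red (np.float64(0.059343711130821285), np.float64(188.11126935549473))
green (np.float64(0.05956273794007586), np.float64(98.2024990362215))
white (np.float64(0.061098348208162206), np.float64(8.332573409421318))
blue (np.float64(0.059636235639295564), np.float64(278.71656302216354))
(np.float64(0.15225153145982254), np.float64(8.203204796866716))
(np.float64(0.1522124976321916), np.float64(68.84957684688632))
(np.float64(0.15303151337273174), np.float64(128.2162514733444))
(np.float64(0.15180281533206844), np.float64(187.9686726588353))
```

Red is at 188° and the pointer at 197°, so about 9° more.

>>> carry_out --pt "0 0 0.4 -0.4 0" --pt "0 0 0.8 -0.8 0" --pt "0 0 1.1 -1.2 0" --pt "0 0 1.4 -1.6 0" --pt "0 0 1.4 -1.6 0"

```text
t: 6.8
tcp_pos: [0.529, -0.1857, 0.0734]
tool_rot: [0.1, 0.7, 0.099, -0.7]
ft_force: [0.7, -0.4, 0.2]
finger_gap: 0.0
```

Run:
```python
from ang import *
c=snap('top','top4.png')
hsv=cv2.cvtColor(c['img'],cv2.COLOR_RGB2HSV)
for n,lo,hi in [('red',(0,150,60),(8,255,255)),('green',(50,120,40),(75,255,255))]:
    m=cv2.inRange(hsv,lo,hi);m[:150]=0;m[310:]=0;m[:,:255]=0;m[:,400:]=0
    p=np.argwhere(m>0)[:,::-1].mean(0);print(n,p,(m>0).sum(),ang(c,*p,1,0,0,.1))
```

```text
red [335.91028446 247.43763676] 457 (np.float64(0.059606044222985356), np.float64(196.42199122191724))
green [299.85652174 229.38043478] 460 (np.float64(0.06047927333054037), np.float64(106.52444717716554))
```

>>> carry_out --pt "0 0 -0.7 0.9 0" --pt "0 0 -1.4 1.8 0" --pt "0 -3 -1.4 1.8 0" --pt "0 -7 -1.4 1.8 0" --pt "0 -11 -1.4 1.8 0"

```text
t: 7.35
tcp_pos: [0.5068, -0.1768, 0.1845]
tool_rot: [-0.099, -0.7, -0.099, 0.7]
ft_force: [0.2, -0.9, 0.3]
finger_gap: 0.0003
```

>>> carry_out --pt "0 -4 0 0 0" --pt "0 -6 3 2 0" --pt "0 -6 7 4.5 0" --pt "0 -6 11 7 0" --pt "0 -6 14 9 0"

```text
t: 7.85
tcp_pos: [0.4587, -0.3387, 0.2437]
tool_rot: [0.099, 0.7, 0.099, -0.7]
ft_force: [0.2, -0.1, -0.4]
finger_gap: 0.0
```

>>> carry_out --pt "0 0 3 3 0" --pt "0 0 6 6 0" --pt "0 0 8 8 0" --pt "0 0 8 8 0" --pt "0 0 8 8 0"

```text
t: 8.35
tcp_pos: [0.4049, -0.4356, 0.2432]
tool_rot: [0.099, 0.7, 0.099, -0.7]
ft_force: [0.3, 0.5, -0.6]
finger_gap: 0.0001
```

Run:
```python
from ang import *
c=snap('top','top5.png')
cv2.imwrite('pics/top5c.png',cv2.resize(c['img'][130:350,220:440,::-1],None,fx=2.7,fy=2.7))
hsv=cv2.cvtColor(c['img'],cv2.COLOR_RGB2HSV)
for n,lo,hi in [('red',(0,150,60),(8,255,255)),('green',(50,120,40),(75,255,255)),('yel',(22,150,100),(35,255,255))]:
    m=cv2.inRange(hsv,lo,hi);m[:150]=0;m[320:]=0;m[:,:255]=0;m[:,400:]=0
    p=np.argwhere(m>0)[:,::-1].mean(0);print(n,p,(m>0).sum(),ang(c,*p,1,0,0,.006 if n=='yel' else .1))
o=robot.get_obs();print(o['t'],o['ft_force'],np.abs(o['joint_vel']).max())
```

```text
red [335.76043956 247.40659341] 455 (np.float64(0.05944919813200958), np.float64(196.15322514074128))
green [299.89277899 229.40262582] 457 (np.float64(0.06042084529396935), np.float64(106.58941277289438))
yel [351.         302.67248908] 229 (np.float64(0.17883719742716256), np.float64(197.08051321741388))
8.4 [-0.25716637  0.96294203  0.46309471] 0.019937086924730847
```

View pics/top5c.png

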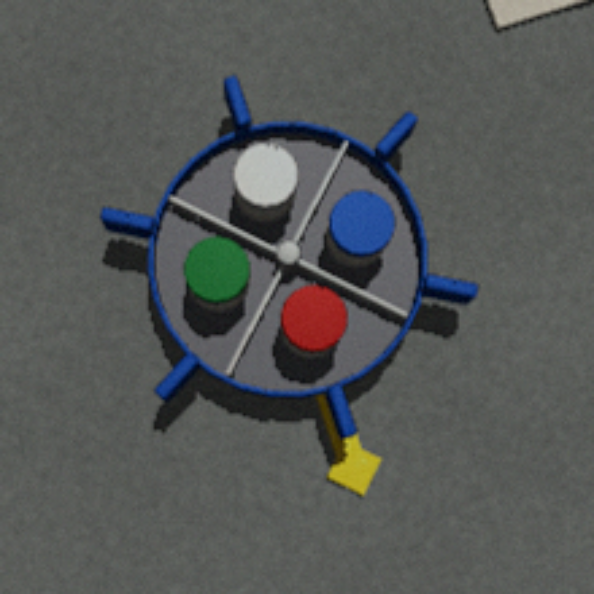

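Red is at 196.2° and the pointer at 197.1°, which is about 1 mm off the line. All four jars are standing, so I'll hand in.

```bash
python3 -c "
from h import *
a=cv2.imread('pics/top0.png').astype(int);b=cv2.imread('pics/top5.png').astype(int)
for n,(y0,y1,x0,x1) in dict(tote=(135,235,95,175),bottle=(255,315,70,150),carton=(165,245,455,520)).items(): print(n,np.abs(a-b)[y0:y1,x0:x1].mean())
print(robot.finish_job())"
```

```text
tote 3.52325
bottle 3.6284722222222223
carton 3.53275641025641
the job is handed in; nothing more can be done
None
```

I turned the tray about 131° anticlockwise by pushing one blue tab with the closed fingertips, measured force about 2 N. I then backed off, lifted clear and handed the job in at about 8.4 s; no verdict was reported.

- **Red jar:** in the last top picture it stands at 196.2° and 59 mm from the axis. The pointer is at 197.1°, so the jar is about 1 mm off its line (10 mm allowed).
- **Other jars:** all four look upright in their bays in that picture.
- **Tray at rest:** the tray's speed can't be read directly. The red jar's angle changed by only about 0.3° between the picture before backing off and the last one, which is within measuring error.
- **Bench items:** bottle, carton and tote look unmoved. The before-and-after pictures differ evenly by about 3.5 grey levels, which I take to be image noise.

No check failed or disagreed.

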